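Ready the bolt funnel: drawer home, gate ring to the index bolt

ROBOT

A 6-joint arm with a two-finger parallel gripper is mounted at the origin on the work surface. World frame = base frame: x ahead of the robot, y to its left, z up, the work surface at z = 0. Lengths are in mm, angles in rad, forces in N, time in s.
With the tool pointing down it reaches from about 350 to 850 mm from the base axis. Payload 8.1 kg.
Tool frame: the origin (TCP) lies at the very end of the fingers, on their centre line; the grasp point (between the pads) lies 19 mm behind it (robot.grip_depth is the distance from the TCP to the grasp point, in mm); z points along the fingers, y is the line along which they close (so a half turn about z gives the same grasp; the last joint's range is limited). The gripper opens to 85 mm and grips with 20 to 120 N. Pads are 22 mm wide; open, the fingers measure 114 mm over their backs; the gripper's body (76 mm by 85 mm) begins 54 mm behind the grasp point. The pads swing forward as they close: fully open they stand 13 mm farther back than shut.
Start: joints at [-1.369, 0.13, 1.488, -0, 1.523, -0.085], TCP at [169.751, -575.491, 231.292] pointing down, gripper open.
Joint ranges: [-2.96, 2.96], [-0.89, 2.26], [0.02, 2.5], [-1.34, 4.48], [0, 2.73], [-2.66, 2.66]. Speed limits (rad/s): [2.39, 2.39, 2.79, 3.14, 3.14, 3.14].

INTERFACE

Orientations are given as a unit quaternion [w, x, y, z].
In Python, from station import robot gives the robot as it stands. Calls block until the motion is done:
- robot.movep(position, orientation): joint-space move of the TCP to a pose.
- robot.movel(position, rotation=None, rate=150, force_limit=None): straight line of the TCP; rotation=None keeps the orientation; rate is the mean speed in mm/s. With force_limit (N) it stops when the force on the tool has changed by that much, and returns True; else False.
- robot.movej(angles): joint-space move.
- robot.gripper_open() and robot.grasp(f_grip=None): open the fingers fully, or close them until they stop; f_grip is the grip in N (None keeps the last).
- robot.pause(seconds).
- robot.ik(position, orientation): joint angles nearest the present ones, or None.
- robot.state(): the state.
- robot.read_camera(name): name is "side" or "top"; returns a dict with "img" (384x512x3 uint8, red, green, blue), "fx", "fy", "cx", "cy" (pixels), "cam_to_world" (4x4, takes a point from camera to world coordinates). Camera axes: x right, y up, looking along -z (the intrinsics and any distortion apply to the point x, -y, -z); pixel columns grow to the right and rows downward; lengths in mm; the calibration is good to about 2 mm. A picture is of the moment at which its call begins. There is no depth.
A pose or a line that the arm cannot do raises robot.IKError and nothing moves.
- robot.finish_job(): hands the job in; it is judged then, once.
Trained networks look in the newest picture that a camera, given by its name, has taken for a name from the list of things; names that differ only in an ending like _2 or _b are one class to them, and where a whole thing is asked for, a point or a joint stands for the part that bears it (a point fixed in the world has none). Each returns a list of dicts, best first, with "conf" (0 to 1); they miss things now and then, are a little off and sometimes report something else, mostly with a low value. They report only what shows in the picture. A call takes as long as a camera call.
- robot.trace(camera, target): "pixels" (384x512 bool, what is visible of it) and "at" ([column, row] in pixels, amid what is visible of it).
The state is a dict: "time": time; "joints": joint angles; "dq": joint speeds; "tau": joint torques, N m; "tool_pos": TCP position; "eef_rot": TCP orientation; "force": force on the tool from outside, world axes, zero at the start; "torque": the same for the moment, N m; "finger_gap": opening from 0.0 (shut) to 1.0 (fully open); "finger_force": force on a finger pad.
Only numpy, scipy, OpenCV 4.12 (cv2) and the standard library are available. Lean on these libraries where they do the work, as an engineer would, in place of code of your own. Each camera call takes 0.05 s, during which the arm holds its last target. There are 200 camera calls.

TASK

Get the bolt funnel ready for the next batch: push its catch drawer fully home, and only then push the upright post on the gate ring's lever round its arc until the ring's pointer points straight at the middle of the square-headed index bolt on the scale, not at the small round stud. Push lightly with the fingers, pinch nothing, and leave the loose things on the table where they lie; finish with the hand clear.

Things in the scene. Friction and masses are not known exactly. Their poses are not given: they have to be found in the camera images.
- sorter: Dark wooden chest 220 (x) x 200 (y) x 100 mm high, fixed to the table, with a tin funnel (neck 80 mm wide, mouth 124 mm wide, rim 175 mm above the table) upright on its top. Origin on the table directly under the axis of funnel and ring; the chest spans x -90 to +130 mm, y +-100 mm about it. x points from the drawer side to the back, z up.
- drawer (a joint): How far the catch drawer stands open, m: 0 is fully home (hard stop), 0.11 the end of its travel. It slides along the chest's -x to open and +x to close, weighs 0.5 to 1 kg and takes about 2 N plus 6 N per m/s to push.
- drawer_front (a point): Middle of the upper edge of the outer face of the drawer's front board (light wood, 196 mm wide, 12 mm thick, from 6 to 86 mm above the table, no handle). When home this point is 102 mm before the ring axis (chest -x). The drawer is an open tray behind this board.
- ring (a joint): Angle of the gate ring, rad, positive anticlockwise seen from above; at 0 the pointer points along the chest's +x. Stops at +-1.05. It turns stiffly (about 2 N at the post) and stays where it is left.
- ring_axis (a point): Point on the vertical axis of the gate ring, level with its upper face, 118 mm above the table. The dark steel ring is 140 mm across, 18 mm thick, lies on the chest round the funnel's neck and carries pointer and lever.
- lever_post (a point): Top centre of the upright steel post at the end of the ring's lever: 14 mm diameter, 170 mm above the table, 130 mm from the ring axis, 2.0 rad anticlockwise of the pointer. Post is free from 124 to 170 mm above the table (22 mm collar below that); the flat lever bar under it (16 mm wide) has its top at 118 mm.
- pointer_aim (a point): The point at which the ring's pointer aims: on the pointer's line, 105 mm from the ring axis, 118 mm above the table, at the radius of the index bolt (the bright narrow pointer itself ends 93 mm from the axis). Turns with the ring.
- square_pin: The square-headed index bolt in the grey scale: dark steel head 24 x 24 mm, 14 mm high, 105 mm from the ring axis. Origin in the middle of its underside, 105 mm above the table. Fixed; its place on the scale changes between runs.
- round_stud: The small round stud in the scale, 12 mm across and 6 mm high, also 105 mm from the ring axis: not the mark to use. Origin in the middle of its underside. Fixed.
- bolt_a: Loose rusty square-headed track bolt, lying, 108 mm long, head 26 mm square; origin under its middle, x towards the thread end.
- bolt_b: Like bolt_a.
- bolt_c: Loose rusty track bolt standing on its 30 mm square head, 101 mm high; origin under the head.
- nut: Loose black hex nut, 32 mm across flats, 18 mm high; origin under its middle.
- washer: Loose galvanised washer, 40 mm across, 6 mm thick; origin under its middle.
- gauge: Loose red enamel gauge block 60 x 30 x 40 mm high; origin under its middle.
- brush: Loose hand brush lying on the table, about 200 mm long along x; origin under its middle.

How it is judged (in metres and radians):
On the way, in this order (a step that is already met when the one before it is completed fails the run):
1. the drawer is pushed fully home (value of joint drawer below 0.006 m), for 0.2 s.
2. the pointer is set to the square-headed index bolt (horizontal distance between pointer_aim and square_pin below 0.007 m), for 0.2 s.
At the end, for the whole second after the job is handed in: The drawer is within 6 mm of fully home and the ring's aim point within 7 mm of the middle of the square-headed index bolt, ring and drawer at rest (value of joint drawer below 0.006 m and horizontal distance between pointer_aim and square_pin below 0.007 m and velocity of joint ring between -0.02 and 0.02 rad/s and velocity of joint drawer above -0.01 m/s); the robot touches nothing.
It fails at once if a loose bolt, nut, washer, gauge block or brush is lifted or moved by more than 20 mm (distance of any of bolt_a, bolt_b, bolt_c, nut, washer, gauge, brush from where it was at the start of the episode above 0.02 m).
It fails at once if the lever post is pinched or forced (over 20 N between fingers and ring) (contact force between the fingers and ring above 20 N).
It fails at once if the drawer is pinched or rammed (over 35 N between fingers and drawer) (contact force between the fingers and drawer above 35 N).
It also fails if it takes over 48 s, if anything falls off the work surface, if the arm or the gripper's body presses on something with over 40 N, if the wrist force passes 120 N, or if a joint passes its speed limit or range.

## Working session

There is one attempt and no reset: what is moved stays moved. The work goes in short steps, each a Python script; the robot and the scene stay as the last script left them, time stands still between calls to the robot, and variables do not carry over. Pictures are saved under pics/ and viewed, at most 10 in all, crops included, and the job is handed in when it is done.

```bash
mkdir -p pics; ls
python3 - <<'E'
from station import robot
import cv2,numpy as np
for c in("top","side"):
    r=robot.read_camera(c); cv2.imwrite(f"pics/{c}0.png",cv2.cvtColor(r["img"],cv2.COLOR_RGB2BGR))
    print(c,r["fx"],r["fy"],r["cx"],r["cy"],[k for k in r if k!="img"]); print(np.round(r["cam_to_world"],3).tolist())
    for t in("sorter","drawer","drawer_front","ring","lever_post","pointer_aim","square_pin","round_stud"):
        try: print(t,[(round(d["conf"],2),np.round(d["at"],1).tolist(),int(d["pixels"].sum())) for d in robot.trace(c,t)])
        except Exception as e: print(t,e)
print(robot.state()["time"],robot.state()["eef_rot"])
E
```

```text
pics
top 381.1577351408705 381.1577351408705 259.1240133334241 189.0316414807761 ['fx', 'fy', 'cx', 'cy', 'cam_to_world']
[[0.011, 0.976, -0.219, 313.805], [-1.0, 0.011, -0.004, 83.556], [-0.002, 0.219, 0.976, 1227.101], [0.0, 0.0, 0.0, 1.0]]
sorter [(0.83, [336.3, 187.3], 5493)]
drawer [(0.9, [330.4, 218.8], 1334)]
drawer_front [(0.58, [328.0, 219.7], 1252)]
ring [(0.98, [321.4, 189.4], 616)]
lever_post [(0.81, [321.9, 189.5], 644)]
pointer_aim [(0.22, [331.4, 185.9], 5473)]
square_pin [(0.58, [321.3, 188.6], 600), (0.37, [318.0, 147.0], 41), (0.19, [267.1, 196.7], 218)]
round_stud [(0.31, [267.0, 194.3], 211)]
side 428.75795093813554 428.75795093813554 261.6824397907756 191.03707972434765 ['fx', 'fy', 'cx', 'cy', 'cam_to_world']
[[0.84, 0.419, -0.345, 173.345], [-0.543, 0.653, -0.528, -486.294], [0.004, 0.631, 0.776, 967.99], [0.0, 0.0, 0.0, 1.0]]
sorter [(0.92, [324.5, 267.4], 10218)]
drawer [(0.98, [295.8, 285.2], 2462)]
drawer_front [(0.9, [292.1, 283.0], 2460)]
ring [(0.76, [324.9, 261.5], 1231)]
lever_post [(0.73, [159.7, 144.6], 610), (0.57, [323.7, 264.3], 1187)]
pointer_aim [(0.82, [321.9, 261.2], 1288)]
square_pin [(0.54, [354.8, 209.7], 28)]
round_stud []
0.9 [2.76471223e-05 9.89735199e-01 1.42913384e-01 7.49075408e-06]
```

Run:
```python
import cv2,numpy as np
a=cv2.imread("pics/top0.png")[110:270,220:430];b=cv2.imread("pics/side0.png")
cv2.imwrite("pics/topc.png",cv2.resize(a,None,fx=3.7,fy=3.7,interpolation=2))
cv2.imwrite("pics/sidec.png",cv2.resize(b[170:370,210:460],None,fx=3,fy=3,interpolation=2))
```

```text
(no output)
```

View pics/topc.png

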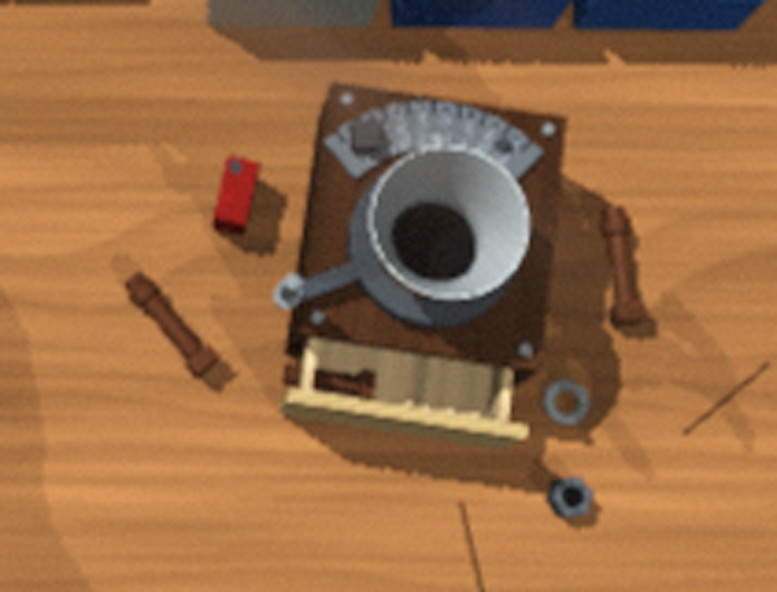

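View pics/sidec.png

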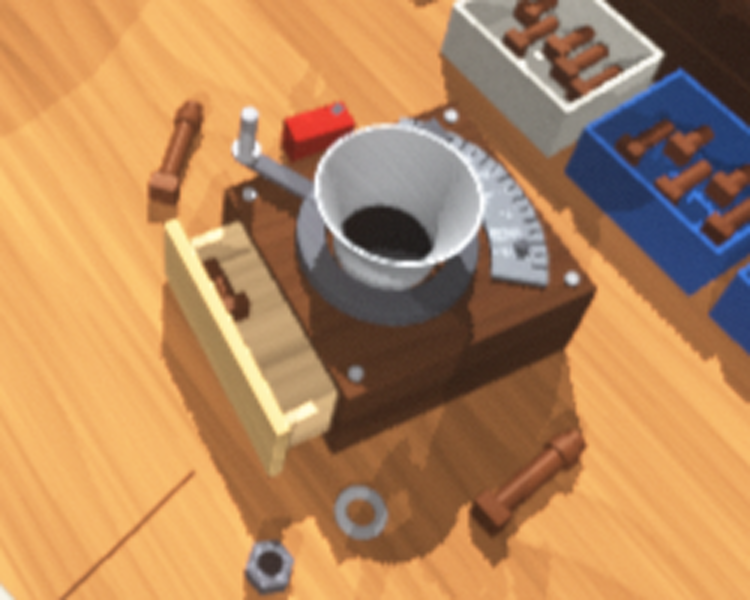

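View pics/side0.png

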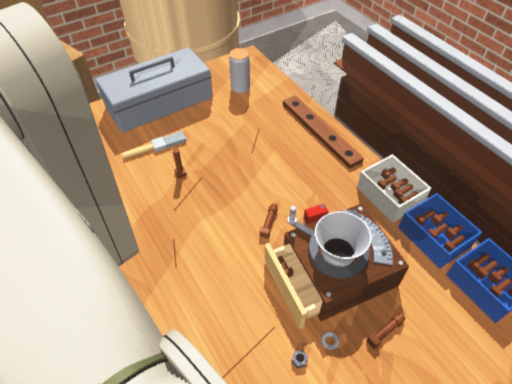

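View pics/top0.png

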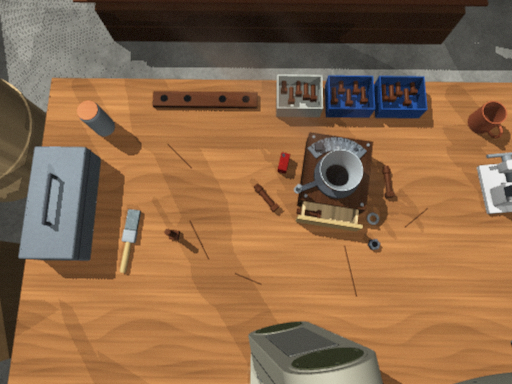

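The top view shows the chest turned slightly, with the square pin at about full (319,147), the round stud at (357,149), the lever post at (298,188) and the drawer open below. The nut and washer are to the right of the drawer. In the side view the post top is at about (293,208). I'll fit the chest pose from hand-picked corners and the rim.

```bash
cat > h.py <<'E'
import numpy as np
from scipy.optimize import least_squares
from station import robot
CAM={c:robot.read_camera(c) for c in("top","side")}
def proj(c,P):
    r=CAM[c];T=np.linalg.inv(r["cam_to_world"]);p=T[:3,:3]@np.asarray(P,float)+T[:3,3]
    return np.array([r["cx"]+r["fx"]*p[0]/-p[2], r["cy"]+r["fy"]*-p[1]/-p[2]])
def ray(c,uv,z):
    r=CAM[c];d=np.array([(uv[0]-r["cx"])/r["fx"],-(uv[1]-r["cy"])/r["fy"],-1]);M=np.array(r["cam_to_world"])
    d=M[:3,:3]@d;o=M[:3,3];return o+d*(z-o[2])/d[2]
def tc(x,y): return np.array([220+x/3.7-.36,110+y/3.7-.36])
def sc(x,y): return np.array([210+x/3-.33,170+y/3-.33])
def W(q,p): c,s=np.cos(q[2]),np.sin(q[2]);return np.array([q[0]+c*p[0]-s*p[1],q[1]+s*p[0]+c*p[1],p[2]])
E
python3 - <<'E'
from h import *
obs=[("top",tc(332,85),(130,100,100)),("top",tc(566,119),(130,-100,100)),("top",tc(449,222),(0,0,175)),
("side",sc(595,290),(130,-100,100)),("side",sc(399,195),(0,0,175)),("top",tc(537,368),(-90,-100,100)),("side",sc(332,420),(-90,-100,100))]
f=lambda q:np.concatenate([proj(c,W(q,p))-uv for c,uv,p in obs])
s=least_squares(f,[450,-50,-.1],x_scale=[100,100,.1],loss="soft_l1");q=s.x
print(q,np.round(f(q).reshape(-1,2),1).tolist());np.save("q.npy",q)
def loc(P): d=P[:2]-q[:2];c,s=np.cos(q[2]),np.sin(q[2]);return np.array([c*d[0]+s*d[1],-s*d[0]+c*d[1]])
def show(n,P): l=loc(P);print(n,np.round(P),np.round(l),"r",round(np.hypot(*l)),"ang",round(np.arctan2(l[1],l[0]),3))
show("sq",ray("top",tc(367,138),119));show("stud",ray("top",tc(506,145),111));show("stud s",ray("side",sc(521,246),111))
show("post t",ray("top",tc(289,286),170));show("post s",ray("side",sc(249,113),170))
show("collar t",ray("top",tc(289,292),124));show("collar s",ray("side",sc(245,150),124))
for u in((286,407),(527,435)):show("board",ray("top",tc(*u),86))
for u in((170,228),(278,464)):show("board s",ray("side",sc(*u),86))
for n,u in(("nut",(571,497)),("washer",(567,402)),("boltL1",(140,288)),("boltL2",(207,363)),("red",(237,190))):show(n,ray("top",tc(*u),10))
E
```

```text
[ 6.07070239e+02 -1.45061618e+02 -1.53680622e-01] [[-0.3, -0.4], [0.1, 0.3], [-0.1, 0.7], [0.5, 0.4], [-1.0, -0.3], [0.6, 1.9], [3.9, -6.1]]
sq [696. -93. 119.] [80. 66.] r 103 ang 0.687
stud [ 694. -209.  111.] [ 96. -50.] r 108 ang -0.481
stud s [ 693. -207.  111.] [ 94. -48.] r 105 ang -0.47
post t [558. -22. 170.] [-67. 114.] r 133 ang 2.102
post s [562. -23. 170.] [-63. 114.] r 130 ang 2.078
collar t [564. -26. 124.] [-61. 111.] r 126 ang 2.073
collar s [560. -25. 124.] [-65. 112.] r 129 ang 2.097
board [476. -27.  86.] [-147.   97.] r 176 ang 2.558
board [ 456. -222.   86.] [-138.  -99.] r 170 ang -2.52
board s [483. -34.  86.] [-140.   91.] r 167 ang 2.566
board s [ 440. -238.   86.] [-151. -117.] r 191 ang -2.481
nut [ 412. -277.   10.] [-172. -160.] r 235 ang -2.392
washer [ 494. -278.   10.] [ -91. -149.] r 174 ang -2.121
boltL1 [592.  94.  10.] [-52. 234.] r 240 ang 1.788
boltL2 [525.  35.  10.] [-108.  165.] r 198 ang 2.151
red [683.   8.  10.] [ 52. 163.] r 171 ang 1.263
```

```bash
cat >> h.py <<'E'
def quat(yaw): return [0,np.cos(yaw/2),np.sin(yaw/2),0]
def save(n,c,box,k):
    import cv2
    im=robot.read_camera(c)["img"][box[1]:box[3],box[0]:box[2]]
    cv2.imwrite("pics/"+n,cv2.resize(cv2.cvtColor(im,cv2.COLOR_RGB2BGR),None,fx=k,fy=k,interpolation=2))
def loc(q,P): return W([0,0,-q[2]],[P[0]-q[0],P[1]-q[1],P[2]])
E
python3 - <<'E'
from h import *
q=np.load("q.npy");q[2]=-.145
np.save("q.npy",q)
robot.grasp(20)
robot.movep(W(q,(-195,0,240)),quat(q[2]))
robot.movel(W(q,(-195,0,58)),rate=120)
a=robot.movel(W(q,(-155,0,58)),rate=60,force_limit=8)
print(a,loc(q,robot.state()["tool_pos"]))
for i in range(3):
    a=robot.movel(W(q,(-102,0,58)),rate=25,force_limit=10);s=robot.state()
    print(a,loc(q,s["tool_pos"]),s["force"],s["time"])
    if loc(q,s["tool_pos"])[0]>-122:break
save("d1.png","side",(210,170,460,370),3)
E
```

```text
False [-1.55352631e+02  5.23861033e-02  5.77686456e+01]
True [-1.11037450e+02  4.82800798e-02  5.73926525e+01] [-0.34959813  0.76423608  0.14666519] 7.825
```

View pics/d1.png

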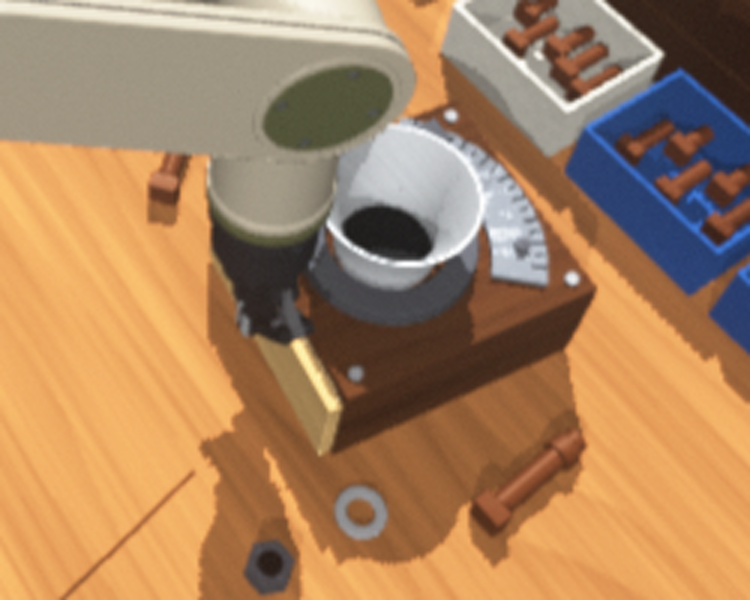

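The drawer front is now flush with the chest, and contact at -111 mm matches home. Next I'll push once more to confirm it, retreat, and move the post most of the way.

```bash
cat >> h.py <<'E'
def arc(q,phi,off=0,z=138):  # finger centre at ring-frame angle phi, off mm behind (clockwise)
    t=np.array([-np.sin(phi),np.cos(phi)]);p=130*np.array([np.cos(phi),np.sin(phi)])-off*t
    return W(q,(p[0],p[1],z)),quat(q[2]+phi-np.pi/2)
E
python3 - <<'E'
from h import *
q=np.load("q.npy")
a=robot.movel(W(q,(-102,0,58)),rate=20,force_limit=14);print(a,loc(q,robot.state()["tool_pos"]))
robot.pause(.3)
robot.movel(W(q,(-170,0,58)),rate=100)
robot.movel(W(q,(-170,0,240)),rate=200)
p,o=arc(q,1.95,30,240);robot.movep(p,o)
p,o=arc(q,1.95,30);robot.movel(p,o,rate=100)
print("down",robot.state()["force"],loc(q,robot.state()["tool_pos"]))
tgt=.687+2.0-.13
for ph in(1.9,2.05,2.2,2.35,tgt-.08):
    p,o=arc(q,ph);a=robot.movel(p,o,rate=35,force_limit=12);s=robot.state()
    print(ph,a,np.round(s["force"],1),np.round(loc(q,s["tool_pos"])),s["time"])
    if a:break
p,o=arc(q,ph,40);robot.movel(p,o,rate=80)
p,o=arc(q,ph,40,260);robot.movel(p,o,rate=150)
robot.movep(W(q,(0,330,300)),o)
save("t2.png","top",(280,120,400,210),6);save("s2.png","side",(270,190,420,310),5);print(robot.state()["time"])
E
```

```text
True [-111.10082238    0.12361398   56.4287004 ]
down [-0.48166257 -0.34460141  0.71688609] [-19.59882573 131.92307505 139.01894835]
1.9 False [-0.6 -1.3  0.2] [-42. 123. 138.] 13.1583
2.05 False [-1.   0.9 -0.3] [-60. 115. 138.] 13.8667
2.2 False [0.1 0.  0. ] [-77. 105. 138.] 14.575
2.35 False [-0.   1.1  0.5] [-91.  92. 138.] 15.2833
2.4770000000000003 False [ 0.2  0.3 -0.7] [-102.   80.  138.] 15.9083
18.5583
```

View pics/t2.png

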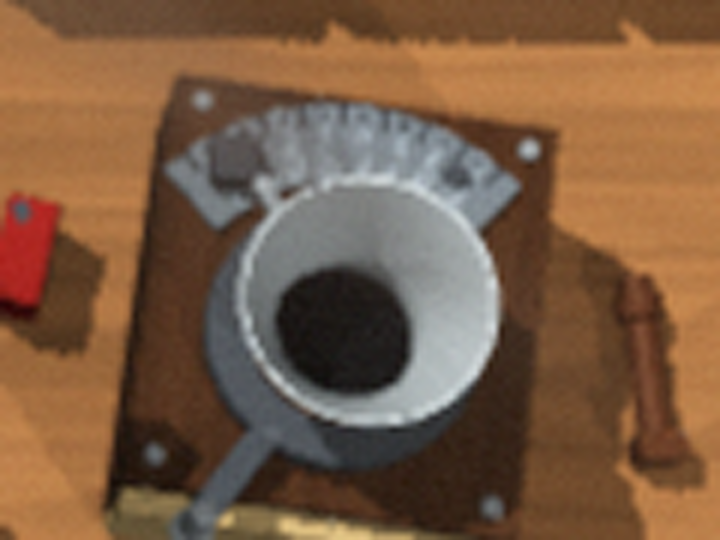

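View pics/s2.png

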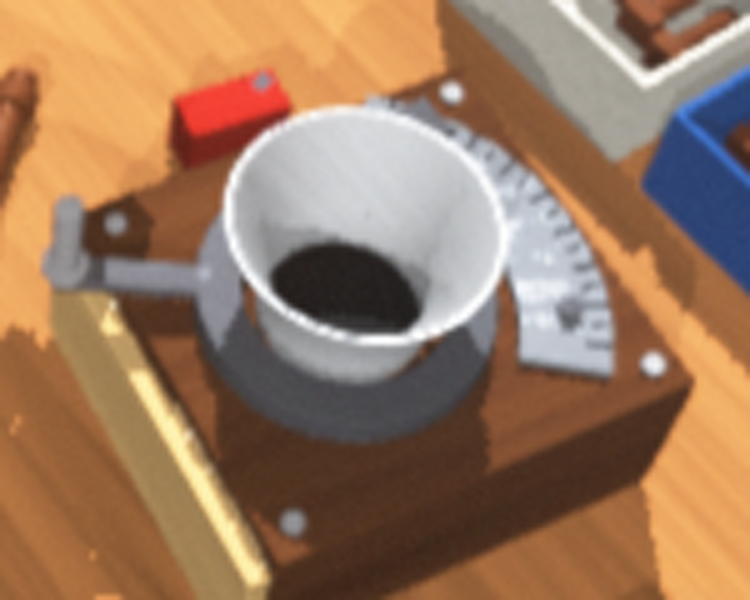

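The top view shows the bright pointer tip at crop (265,190), just short of the square bolt at crop (236,160). The side view shows the post top at (67,203), with the drawer still flush. Now I'll compute the remaining angle.

Run:
```python
from h import *
q0=np.load("q.npy")
T=lambda x,y:np.array([280+x/6-.42,120+y/6-.42]);S=lambda x,y:np.array([270+x/5-.4,190+y/5-.4])
obs=[("top",T(180,77),(130,100,100)),("top",T(557,130),(130,-100,100)),("top",T(369,301),(0,0,175)),
("side",S(692,383),(130,-100,100)),("side",S(366,226),(0,0,175))]
f=lambda q:np.concatenate([proj(c,W(q,p))-uv for c,uv,p in obs])
q=least_squares(f,q0,x_scale=[100,100,.1]).x;print(q0,q,np.round(f(q).reshape(-1,2),1).tolist())
for qq in(q0,q):
  for n,P in(("tip",ray("top",T(265,189),118)),("sq",ray("top",T(237,158),119)),("post t",ray("top",T(192,524),124)),("post s",ray("side",S(67,202),170)),("collar s",ray("side",S(65,268),124))):
    l=loc(qq,P);print(n,np.round(l,1),"r",round(np.hypot(*l[:2]),1),"ang",round(np.arctan2(l[1],l[0]),3))
# predicted outlines for a direct overlay check
q=np.r_[q[:2],q[2]]
for a in(.55,.6,.65,.7,.75): print(a,"tip",np.round((proj("top",W(q,(93*np.cos(a),93*np.sin(a),118)))-[279.58,119.58])*6),"sq",np.round((proj("top",W(q,(105*np.cos(a),105*np.sin(a),119)))-[279.58,119.58])*6))
np.save("q2.npy",q)
```

```text
[ 6.07070239e+02 -1.45061618e+02 -1.45000000e-01] [ 6.07790034e+02 -1.45939862e+02 -1.44176308e-01] [[-0.6, -0.2], [0.2, 0.3], [0.1, 0.3], [1.0, 0.1], [-0.6, -0.3]]
tip [ 69.9  48.3 118. ] r 85.0 ang 0.605
sq [ 83.8  64.5 119. ] r 105.8 ang 0.656
post t [-108.4   63.9  124. ] r 125.8 ang 2.609
post s [-110.9   66.8  170. ] r 129.5 ang 2.599
collar s [-112.5   61.3  124. ] r 128.1 ang 2.642
tip [ 69.1  49.  118. ] r 84.8 ang 0.617
sq [ 83.   65.2 119. ] r 105.6 ang 0.666
post t [-109.1   64.7  124. ] r 126.9 ang 2.606
post s [-111.7   67.7  170. ] r 130.6 ang 2.597
collar s [-113.3   62.2  124. ] r 129.2 ang 2.639
0.55 tip [268. 170.] sq [259. 149.]
0.6 tip [260. 174.] sq [249. 153.]
0.65 tip [252. 178.] sq [240. 157.]
0.7 tip [244. 182.] sq [232. 162.]
0.75 tip [237. 187.] sq [223. 168.]
```

Run:
```python
from h import *
q=np.load("q.npy")
p,o=arc(q,2.43,45,260);robot.movep(p,o)
p,o=arc(q,2.43,45);robot.movel(p,o,rate=150)
for ph,v in((2.43,60),(2.537,25)):
    p,o=arc(q,ph);print(robot.movel(p,o,rate=v,force_limit=12),loc(q,robot.state()["tool_pos"]))
robot.pause(.3)
p,o=arc(q,2.5,40);robot.movel(p,o,rate=80)
p,o=arc(q,2.5,40,260);robot.movel(p,o,rate=150)
robot.movep(W(q,(0,330,300)),o)
save("t3.png","top",(280,120,400,210),6);save("s3.png","side",(270,190,420,310),5);print(robot.state()["time"])
```

```text
False [-98.31587579  84.97043692 138.08830434]
False [-106.96338519   73.92391383  138.03238877]
25.25
```

View pics/t3.png

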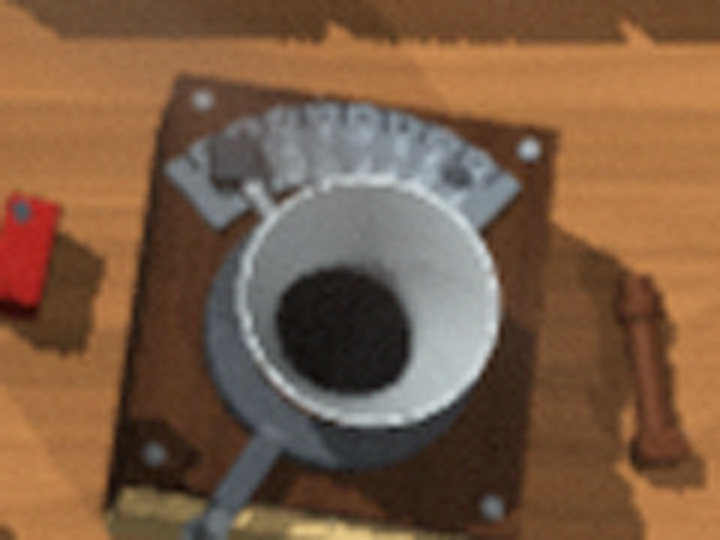

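View pics/s3.png

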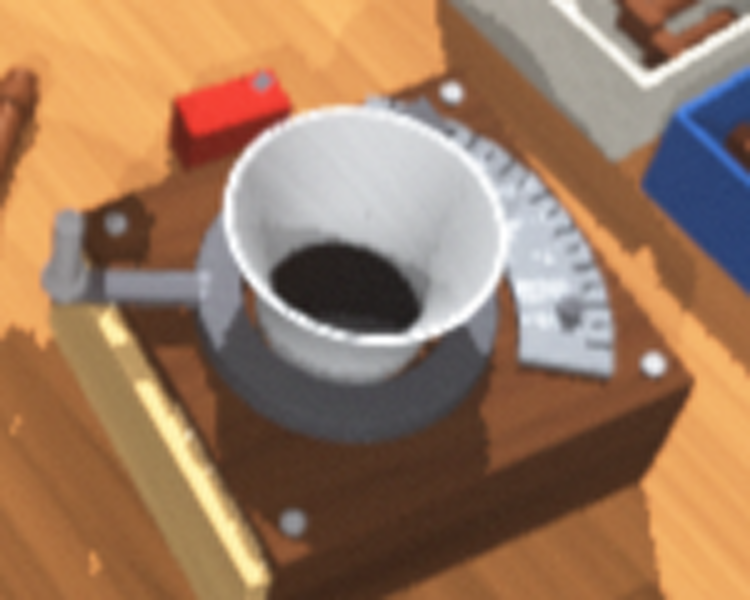

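The pointer tip at crop (254,186) now runs into the middle of the bolt head's near side at (237,158). A numeric check comes before hand-in.

Run:
```python
from h import *
T=lambda x,y:np.array([280+x/6-.42,120+y/6-.42]);S=lambda x,y:np.array([270+x/5-.4,190+y/5-.4])
for qq in(np.load("q.npy"),np.load("q2.npy")):
  for n,P,o in(("tip",ray("top",T(254,186),118),0),("mid",ray("top",T(262,197),118),0),("sq",ray("top",T(237,158),119),0),("post s",ray("side",S(68,216),170),2),("collar s",ray("side",S(66,280),124),2)):
    l=loc(qq,P);print(n,"r",round(np.hypot(*l[:2]),1),"ang",round(np.arctan2(l[1],l[0])-o,3))
for n in("t3",):
  import cv2
  g=cv2.imread("pics/t3.png")[110:215,190:300].astype(float).mean(2);ys,xs=np.where(g[:80,:75]<88)
  print("dark head bbox",np.percentile(xs,[3,50,97])+190,np.percentile(ys,[3,50,97])+110)
```

```text
tip r 89.0 ang 0.653
mid r 82.0 ang 0.646
sq r 105.8 ang 0.656
post s r 128.6 ang 0.657
collar s r 127.6 ang 0.693
tip r 88.8 ang 0.665
mid r 81.8 ang 0.658
sq r 105.6 ang 0.666
post s r 129.7 ang 0.654
collar s r 128.7 ang 0.689
dark head bbox [193. 227. 261.] [111. 149. 185.]
```

```bash
python3 -c "
from station import robot
print(robot.finish_job(),robot.state()['time'])"
```

```text
the job is handed in; nothing more can be done
the job is handed in; nothing more can be done
```

The job is handed in, with no verdict shown: the drawer was pushed home first, the pointer then measured within about 0.01 rad (1 mm) of the square bolt's middle, and the hand finished clear.

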